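# Chock the sample canister, then draw the stop bolt

## Robot

A 6-joint arm with a two-finger parallel gripper is mounted at the origin on the work surface. World frame = base frame: x ahead of the robot, y to its left, z up, the work surface at z = 0. Lengths are in m, angles in rad, forces in N, time in s.
With the tool pointing down it reaches from about 0.375 to 0.975 m from the base axis. Payload 3.8 kg.
Tool frame: the origin (TCP) lies at the very end of the fingers, on their centre line; the grasp point (between the pads) lies bot.grasp_offset behind it (bot.grasp_offset is the distance from the TCP to the grasp point, in m); y points along the fingers, x is the direction in which the jaws open and shut, and the axes are right-handed (so a half turn about y gives the same grasp; the last joint's range is limited). The gripper opens to 85 mm and grips with 20 to 120 N. Pads are 22 mm wide; open, the fingers measure 114 mm over their backs; the gripper's body (76 mm by 85 mm) begins 54 mm behind the grasp point. The pads swing forward as they close: fully open they stand 13 mm farther back than shut.
Start: joints at [-1.184, 0.264, 1.604, -0, 1.274, -0.037], TCP at [0.278, -0.615, 0.231] pointing down, gripper open.
Joint ranges: [-2.63, 2.63], [-0.94, 2.18], [0.31, 2.57], [-1.31, 4.45], [0, 2.66], [-2.55, 2.55]. Speed limits (rad/s): [2.57, 2.57, 3.14, 3.14, 3.14, 3.14].

## Interface

Orientations are given as a rotation vector (axis times angle).
In Python, from workcell import sensors, read_camera, job, bot gives the robot as it stands.
- The arm moves only by the tool arm_command, never from a script. Its argument "deltas" is a list of rows, each a list of 4 numbers: the shift along the tool's x, y, z in m, then the turn about the tool's y in rad. A call has 1 to 20 rows; each row shifts and turns the commanded pose from where the row before left it, along the tool's axes as they then stand; what a row does not reach is not made up. A row lasts 1/8 s, in which the tool goes at most 62.5 mm and 10.7 degrees, less where a joint would pass 70% of its speed; a pose out of reach is approached as far as the arm can. A call is refused whole if a number of a shift passes 0.0625 or a number of a turn 0.188, either way. A call with a gripper value outside its range is refused whole. "fingers" is the finger opening in m, from 0 to 0.0854, set as the call begins (left out, the last holds). The fingers move at their own pace and stop on an object; "newtons" is the grip in N (left out, the last holds). Time passes only in rows, so rows that do not move let the fingers close. It gives the time, the measured TCP pose, the force and the opening at its end, in the units of the state.
- sensors.read_state(): the state, without advancing time (a new reading comes with each control period).
- read_camera(name): name is "scene" or "top" or "wrist"; returns a dict with "color" (400x640x3 uint8, red, green, blue), "vfov" (degrees; the focal length in pixels is half the picture's height over the tangent of half this angle, whatever the lens; pixels are square), "cx", "cy" (the principal point, pixels), "dist_coeffs" ([k1, k2, p1, p2, k3] as OpenCV has them; the pictures are not rectified), "R" (3x3) and "t" (3): a world point X has camera coordinates R X + t; the wrist camera has in their place "T_tool_cam" (4x4, takes a point from camera to tool coordinates, whose origin is the TCP and whose axes are the tool frame's). Camera axes: x right, y down, z forward; pixel columns grow to the right and rows downward; lengths in m; the calibration is good to about 2 mm. A picture is of the moment at which its call begins: read the wrist's pose just before it. There is no depth.
- job.finish_job(): hands the job in, once; it reports no verdict.
The state is a dict: "time": time; "q": joint angles; "joint_vel": joint speeds; "joint_torque": joint torques, N m; "tool_pos": TCP position; "tcp_rot": TCP orientation; "wrist_force": force on the tool from outside, world axes, zero at the start; "torque": the same for the moment, N m; "width": opening from 0.0 (shut) to 1.0 (fully open).
Only numpy, scipy, OpenCV 4.12 (cv2) and the standard library are available. Lean on these libraries where they do the work, as an engineer would, in place of code of your own. Each camera call takes 0.05 s, during which the arm holds its last target.

## Task

On the sloping drain rack a steel sample canister leans on a red stop bolt. Stand the yellow wedge chock flat on the rack against the canister's low side, thin end towards it, and push it up the slope, firmly but not ramming it (about 10 N; 20 N between chock and canister is too much), until the canister is pinched tight between chock and the black pad of the back stop; let go of the chock, then draw the red bolt all the way back and leave the canister held by the chock alone. Do not shift or tip the flask, scale, beaker or tumbler.

Things in the scene. Friction and masses are not known exactly. Their poses are not given: they have to be found in the camera images.
- rack: Aluminium drain rack, fixed, 280 x 265 mm, with a flat sloping deck. Origin on the table (z = 0), 30 mm below the deck surface; level frame, x along the canister. The deck rises towards +y by 0.09 rad (deck height = 30 mm + 0.09 x rack y). A grey bolt guide 46 mm high stands on the deck at x -182 to -158, y -58 to -18 mm.
- deck (a point): Point on the deck surface, 30 mm above the rack's origin. 'Deck frame' in these notes: origin here, axes those of the rack turned +0.09 rad about rack x (y up the slope, z square to the deck). The deck spans deck x -185 to +95, y -140 to +125 mm.
- backstop: Grey back stop fixed on the rack's high side; frame same as the rack's. It carries a screw-set black rubber pad, deck x -50 to +50 mm, 17 to 47 mm above the deck, facing down the slope. Its setting is not measured: 4 to 24 mm from the canister's high side while that leans on the bolt. Find it by feel: when the canister meets it, the push stiffens by about 10 N per mm.
- canister: Steel canister: cylinder 60 mm in diameter, 140 mm long, two blue stripes, brass outlet 20 mm long at its +x end; 0.55 to 0.9 kg. Origin: its centre, 30 mm above the deck; x along its axis, parallel to rack x. It can roll; 1 to 3 N of push moves it up the slope; far over 10 N against the pad it may ride up the chock and spring it loose. The bolt blocks deck x -70 to -35 mm; put the chock at about deck x +25.
- chock: Yellow wedge chock, 0.2 kg, 36 mm wide (x), 72 mm long, on the table. Origin on its underside where the 55 degree face, carried on down, meets the ground; thin end towards +y (toe at y -2 mm), face 33 mm high. Grip block y -72 to -38, 50 mm high: grip across x from above at y -55. Flat on the deck against the canister its origin is 15.6 mm down the slope from the canister's axis.
- bolt (a joint): Red stop bolt sliding along the rack's x: 0 = fully forward (blocks the canister, tip at deck x -35 mm), grows as it is drawn towards the rack's -x; 0.060 m = fully back against its end stop. It starts 0 to 6 mm drawn. Friction about 2 N; it stays where it is left.
- bolt_knob (a point): The red knob on the bolt: a round post 18 mm in diameter, 37 to 74 mm above the deck, square to the deck. This point is on its axis, 12 mm below its top. At joint 0 it is at deck x -90, y -40 mm; it moves with the bolt.
- flask: Glass conical flask with cork, standing, 104 mm wide at the foot, 184 mm high; origin under its centre. Leave alone.
- scale: White flat scale, 130 x 150 mm, 22 mm high; origin under its centre. Leave alone.
- beaker: Clear plastic beaker, 72 mm wide, 90 mm high; origin under its centre. Leave alone.
- tumbler: Pink tumbler, 82 mm wide, 152 mm high; origin under its centre. Leave alone.
Mind the look-alikes: they are no part of the job. Leave any purple look-alike of the canister alone.

How it is judged:
On the way, in this order (a step that is already met when the one before it is completed fails the run):
1. the chock pinches the canister against the back stop's pad: over 3 N on both, for 0.3 s, the bolt still forward (contact force between chock and canister above 3 N and contact force between canister and backstop above 3 N and value of joint bolt below 0.02 m), for 0.3 s.
2. the robot has let go of the chock and the chock stays (contact force between chock and the fingers below 0.05 N and contact force between chock and canister above 0.3 N), for 0.2 s.
3. the bolt is drawn back, over 54 mm (value of joint bolt above 0.054 m), for 0.2 s.
At the end, for the whole second after the job is handed in: The bolt is drawn back more than 54 mm; the chock stands flat on the rack (within about 4 degrees of the deck), presses on the canister, and the canister still presses on the back stop (each over 0.4 N) and lies along it within 0.1 rad; canister and chock are at rest (value of joint bolt above 0.054 m and contact force between chock and canister above 0.4 N and contact force between canister and backstop above 0.4 N and contact force between chock and rack above 0.3 N and angle between the z axis of chock and the z axis of rack, either way round below 0.16 rad and angle between the x axis of canister and the x axis of rack, either way round below 0.1 rad and linear speed of each of canister, chock below 0.01 m/s); the robot touches nothing.
It fails at once if the chock is rammed against the canister (over 20 N) (contact force between chock and canister above 20 N).
It fails at once if the canister rolls or is carried away (over 40 mm) (distance of canister from where it was at the start of the episode above 0.04 m).
It fails at once if flask, scale, beaker or tumbler is shifted more than 20 mm or tipped (distance of any of flask, scale, beaker, tumbler from where it was at the start of the episode above 0.02 m or angle between any of flask, scale, beaker, tumbler's own z axis and vertical above 0.2 rad).
It also fails if it takes over 70 s, if anything falls off the work surface, if the arm or the gripper's body presses on something with over 40 N, if the wrist force passes 120 N, or if a joint passes its speed limit or range.

## Working session

There is one attempt and no reset: what is moved stays moved. The work goes in short steps, Python scripts to look and compute and a tool call to move; the robot and the scene stay as the last step left them, time stands still between calls to the robot, and variables do not carry over. Pictures are saved under pics/ and viewed, and the job is handed in when it is done.

Besides the shell and the picture viewer there is one more tool, called after ">>>" as name(argument=value, ...) on one line, values as JSON. arm_command: Moves the arm, as the interface text tells. Its arguments: {"type":"object","properties":{"deltas":{"type":"array"},"fingers":{"type":"number"},"newtons":{"type":"number"}},"required":["deltas"]}

```bash
ls; mkdir -p pics; cat > h.py <<'E'
import numpy as np, cv2, json
from workcell import sensors, read_camera, job, bot
def K(c):
    f=200/np.tan(np.radians(c['vfov'])/2); return np.array([[f,0,c['cx']],[0,f,c['cy']],[0,0,1.]])
def snap(n,fn):
    s=sensors.read_state(); c=read_camera(n); c['state']=s
    cv2.imwrite('pics/'+fn+'.png',c['color'][:,:,::-1])
    if n=='wrist':
        Rt=cv2.Rodrigues(np.array(s['tcp_rot'],float))[0]; T=np.array(c['T_tool_cam'])
        Rwc=Rt@T[:3,:3]; p=Rt@T[:3,3]+np.array(s['tool_pos']); c['R']=Rwc.T; c['t']=-Rwc.T@p
    import pickle; pickle.dump(c,open('pics/'+fn+'.pkl','wb'))
    return c
def load(fn):
    import pickle; return pickle.load(open('pics/'+fn+'.pkl','rb'))
def ray(c,uv):
    u=cv2.undistortPoints(np.array([[uv]],float),K(c),np.array(c['dist_coeffs'],float))[0,0]
    R=np.array(c['R']);o=-R.T@np.array(c['t']); d=R.T@np.array([u[0],u[1],1]); return o,d/np.linalg.norm(d)
def onz(c,uv,z):
    o,d=ray(c,uv); return o+d*(z-o[2])/d[2]
def proj(c,X):
    X=np.atleast_2d(np.array(X,float))
    return cv2.projectPoints(X,cv2.Rodrigues(np.array(c['R']))[0],np.array(c['t'],float),K(c),np.array(c['dist_coeffs'],float))[0][:,0]
def tri(obs):
    A=np.zeros((3,3));b=np.zeros(3)
    for c,uv in obs:
        o,d=ray(c,uv);P=np.eye(3)-np.outer(d,d);A+=P;b+=P@o
    X=np.linalg.solve(A,b); return X,[np.linalg.norm((np.eye(3)-np.outer(ray(c,uv)[1],ray(c,uv)[1]))@(X-ray(c,uv)[0])) for c,uv in obs]
E
python3 - <<'E'
from h import *
for n in ['scene','top','wrist']:
    c=snap(n,n+'0'); print(n,c['vfov'],c['cx'],c['cy'],c['dist_coeffs'],-np.array(c['R']).T@np.array(c['t']))
s=sensors.read_state();print(s,bot.grasp_offset)
E
```

```text
pics
scene 44.49102024771347 320.4746493063555 212.91146607706187 [0.01194948 0.         0.         0.         0.        ] [1.15402861 0.94581662 0.8600978 ]
top 53.694193419827585 316.90322206063735 196.90812641865557 [0.02162268 0.         0.         0.         0.        ] [0.4307831 0.0051143 1.1613178]
wrist 65.33761016908711 316.44749180750813 199.3842617544772 [-0.03688497  0.          0.          0.          0.        ] [ 0.34976746 -0.58126018  0.37206369]
{'time': 0.15, 'q': array([-1.18389952e+00,  2.64594831e-01,  1.60507408e+00,  3.52246957e-05,
        1.27373732e+00, -3.69177947e-02]), 'joint_vel': array([ 0.00103371, -0.0006561 , -0.0024051 , -0.00030588, -0.00120786,
        0.00083243]), 'joint_torque': array([-6.35931883e-04, -5.15907705e+01, -3.67958593e+01, -8.29317833e-05,
        8.07011558e-03, -1.96113461e-05]), 'tool_pos': array([ 0.27736439, -0.61473901,  0.23023068]), 'tcp_rot': array([-1.37930191,  0.8926789 , -0.89026893]), 'wrist_force': array([-1.21390135,  0.188731  , -0.45440425]), 'torque': array([ 0.02727664, -0.04594707,  0.0078897 ]), 'width': 1.0004589862105924} 0.0187
```

View pics/scene0.png

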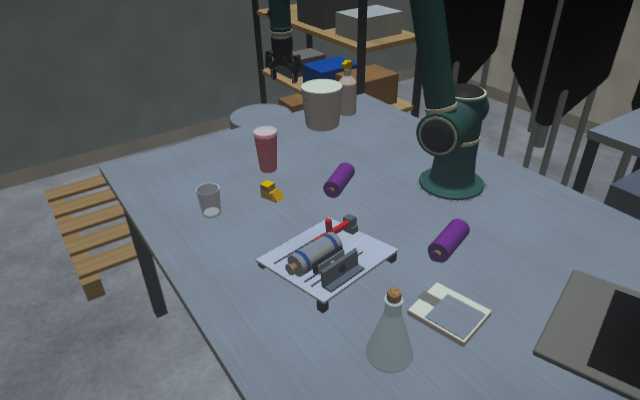

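View pics/top0.png

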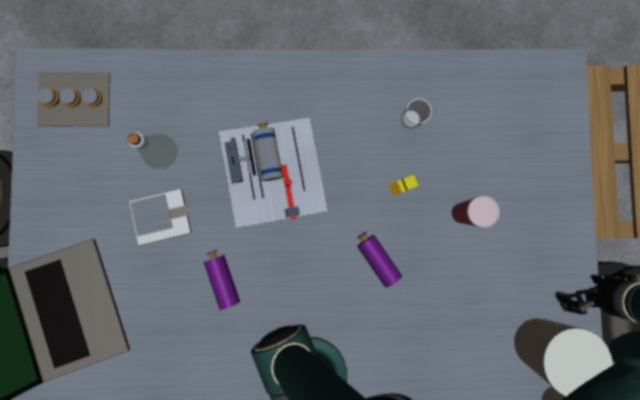

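View pics/wrist0.png

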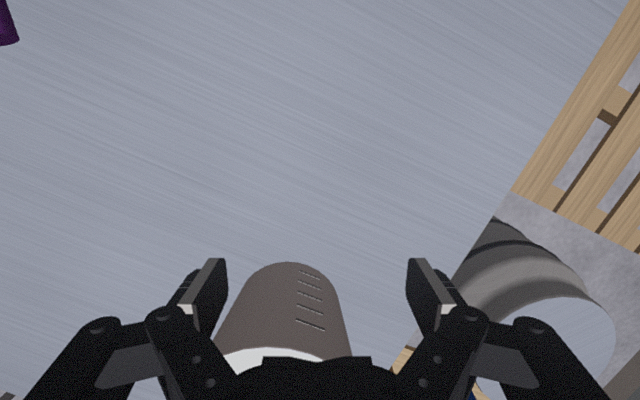

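The steel canister with blue stripes (top px 267,153) lies on the rack. The two purple look-alikes are at (221,280) and (379,260). The chock is at (404,185). I'll enlarge the crops to confirm.

```bash
python3 - <<'E'
from h import *
c=load('top0')['color'][:,:,::-1]
a=cv2.resize(c[110:235,210:335],None,fx=4.6,fy=4.6,interpolation=cv2.INTER_CUBIC); cv2.imwrite('pics/t_rack.png',a)
b=cv2.resize(c[165:205,380:430],None,fx=8,fy=8,interpolation=cv2.INTER_CUBIC); 
s=load('scene0')['color'][:,:,::-1]
e=cv2.resize(s[170:210,250:300],None,fx=8,fy=8,interpolation=cv2.INTER_CUBIC)
cv2.imwrite('pics/chk.png',np.hstack([b,e]))
cv2.imwrite('pics/s_rack.png',cv2.resize(s[205:315,250:405],None,fx=5,fy=5,interpolation=cv2.INTER_CUBIC))
E
```

```text
(no output)
```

View pics/t_rack.png

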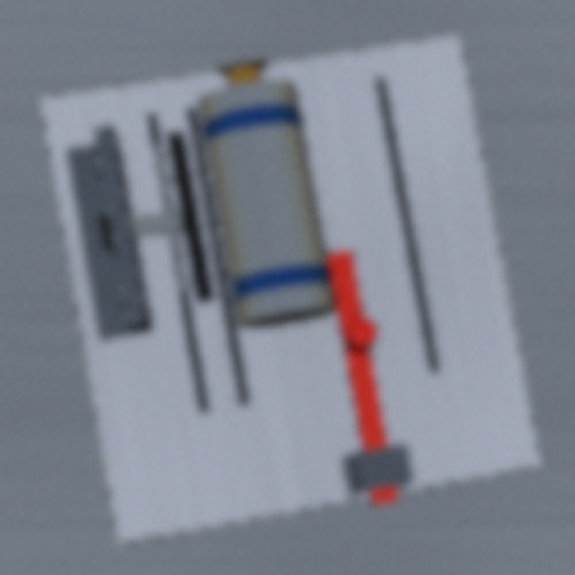

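View pics/chk.png

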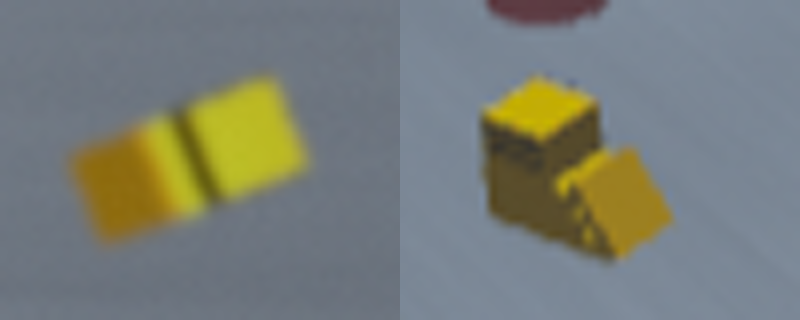

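View pics/s_rack.png

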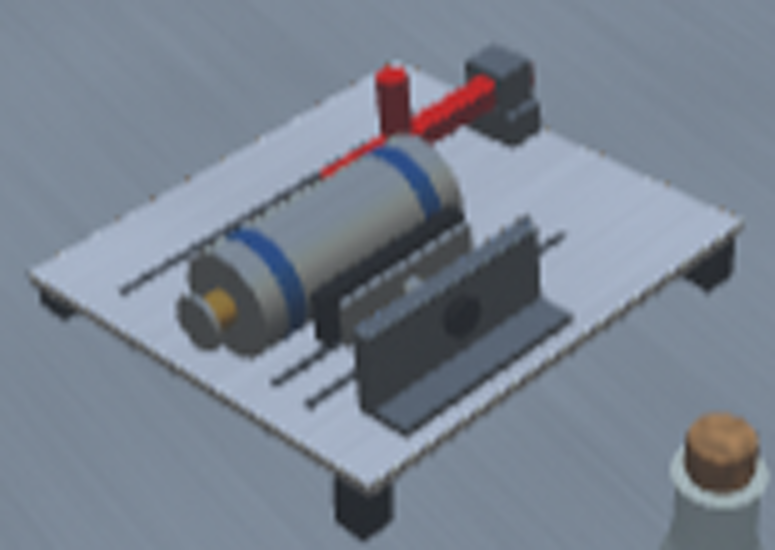

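```bash
cat > m.py <<'E'
from h import *
c=load('top0'); im=c['color'][:,:,::-1].copy()
hsv=cv2.cvtColor(im,cv2.COLOR_BGR2HSV)
m=((im.min(2)>140)*255).astype(np.uint8); m[:, :205]=0; m[:,340:]=0; m[:105]=0; m[240:]=0
cn=max(cv2.findContours(m,0,2)[0],key=cv2.contourArea); hull=cv2.convexHull(cn)
ap=cv2.approxPolyDP(hull,8,True)[:,0]; print('corners',ap.tolist())
co={}
names=[(95,125),(95,-140),(-185,-140),(-185,125)]
g=np.array([[219,131],[310,118],[327,211],[235,227]])
dl=np.array(names)/1000.
P=[];Q=[]
ca,sa=np.cos(.09),np.sin(.09)
for gg,(x,y) in zip(g,dl):
    a=ap[np.argmin(np.linalg.norm(ap-gg,axis=1))]
    z=.03+y*sa; w=onz(c,a.astype(float),z); P.append(w[:2]); Q.append([x,y*ca]); print(a,w.round(4))
P=np.array(P);Q=np.array(Q)
pc,qc=P.mean(0),Q.mean(0);H=(Q-qc).T@(P-pc);th=np.arctan2(H[0,1]-H[1,0],H[0,0]+H[1,1])
R=np.array([[np.cos(th),-np.sin(th)],[np.sin(th),np.cos(th)]]); t=pc-R@qc
print('th',th,'t',t,'res mm',((Q@R.T+t-P)*1e3).round(1).tolist(),'sides',[np.linalg.norm(P[i]-P[i-1]).round(4) for i in range(4)])
np.save('rack.npy',[th,*t])
# chock
y=((hsv[:,:,0]>15)&(hsv[:,:,0]<35)&(hsv[:,:,1]>120)&(hsv[:,:,2]>60)).astype(np.uint8)*255
y[:, :380]=0;y[:,430:]=0;y[:165]=0;y[205:]=0
cn=max(cv2.findContours(y,0,2)[0],key=cv2.contourArea); print('chock',cv2.minAreaRect(cn))
E
python3 m.py
```

```text
corners [[308, 118], [326, 210], [301, 215], [269, 125]]
[269 125] [0.712  0.1097 0.0412]
[308 118] [ 0.7385 -0.0023  0.0174]
[326 210] [ 0.4678 -0.0521  0.0174]
[301 215] [0.4535 0.0201 0.0412]
th 0.2478633603896323 t [0.63472296 0.03713491] res mm [[-15.7, 71.4], [22.6, -72.4], [21.8, -91.3], [-28.7, 92.4]] sides [np.float64(0.2736), np.float64(0.1151), np.float64(0.2752), np.float64(0.0736)]
chock ((403.0689697265625, 184.67242431640625), (12.070197105407715, 27.11151885986328), 68.19859313964844)
```

```bash
sed -i 's/cn=max(cv2.findContours(m,0,2)\[0\],key=cv2.contourArea); hull/cn=np.vstack([k for k in cv2.findContours(m,0,2)[0] if cv2.contourArea(k)>15]); hull/; s/approxPolyDP(hull,8/approxPolyDP(hull,5/' m.py; cat >> m.py <<'E'
for u in [(403.07,184.67)]: print(onz(c,u,.035))
b=[(70,157),(105,243),(307,165),(275,78),(215,200),(185,105)]  # toe corners, heel-top corners, block top front corners
W=[onz(c,(380+(x+.5)/8-.5,165+(y+.5)/8-.5),z) for (x,y),z in zip(b,[.001,.001,.05,.05,.05,.05])]
print(np.round(W,4))
E
python3 m.py
```

```text
corners [[326, 210], [236, 226], [219, 132], [308, 118]]
[219 132] [0.6921 0.2517 0.0412]
[308 118] [ 0.7385 -0.0023  0.0174]
[326 210] [ 0.4678 -0.0521  0.0174]
[236 226] [0.4244 0.2028 0.0412]
th 0.17815671135508934 t [0.62363851 0.11534001] res mm [[3.0, 3.0], [3.4, -2.8], [-1.5, -2.6], [-4.9, 2.3]] sides [np.float64(0.2721), np.float64(0.2581), np.float64(0.2752), np.float64(0.2585)]
chock ((403.0689697265625, 184.67242431640625), (12.070197105407715, 27.11151885986328), 68.19859313964844)
[ 0.53808688 -0.27399482  0.035     ]
[[ 0.5431 -0.2385  0.001 ]
 [ 0.5111 -0.2508  0.001 ]
 [ 0.5349 -0.3126  0.05  ]
 [ 0.566  -0.302   0.05  ]
 [ 0.5226 -0.2795  0.05  ]
 [ 0.5566 -0.2697  0.05  ]]
```

```bash
cat >> h.py <<'E'
def toolR(): 
    s=sensors.read_state(); return cv2.Rodrigues(np.array(s['tcp_rot'],float))[0],np.array(s['tool_pos'])
def status():
    s=sensors.read_state(); R,p=toolR(); print('t',s['time'],'pos',p.round(4),'F',np.round(s['wrist_force'],2),'w',round(float(s['width']),3)); print('R',R.round(4).tolist(),'yawx',np.arctan2(R[1,0],R[0,0]).round(4))
def rel(target):
    R,p=toolR(); return (R.T@(np.array(target)-p)).round(4)
E
python3 - <<'E'
from h import *
status(); T=load('wrist0')['T_tool_cam']; print(np.array(T).round(4))
print(rel([.54,-.30,.23]))
c=load('wrist0'); print(proj(c,[sensors.read_state()['tool_pos']]), proj(c,[np.array(sensors.read_state()['tool_pos'])*[1,1,0]]))
E
```

```text
t 0.15 pos [ 0.2774 -0.6147  0.2302] F [-1.21  0.19 -0.45] w 1.0
R [[0.4112, -0.0007, 0.9115], [-0.9115, 0.0017, 0.4112], [-0.0018, -1.0, 0.0001]] yawx -1.147
[[ 1.000e+00  1.000e-04 -1.100e-03 -1.000e-03]
 [ 1.100e-03 -3.111e-01  9.504e-01 -1.420e-01]
 [-2.000e-04 -9.504e-01 -3.111e-01  7.980e-02]
 [ 0.000e+00  0.000e+00  0.000e+00  1.000e+00]]
[-0.1789  0.0006  0.3688]
[[318.80420362 261.25807169]] [[318.04240245 166.52299957]]
```

>>> arm_command(deltas=[[-0.023,0,0.047,0],[-0.023,0,0.047,0],[-0.023,0,0.047,0],[-0.023,0,0.047,0],[-0.023,0,0.047,0],[-0.023,0,0.047,0],[-0.023,0,0.047,0],[-0.023,0,0.047,0],[0,0,0,-0.1675],[0,0,0,-0.1675],[0,0,0,-0.1675],[0,0,0,-0.1675],[0,0,0,-0.1675],[0,0,0,-0.1675],[0,0,0,-0.1675],[0,0,0,-0.1675],[0,0,0,-0.1675],[0,0,0,0]])

```text
time: 2.4
tool_pos: [0.5444, -0.2928, 0.2309]
tcp_rot: [-1.552, -0.281, 0.282]
wrist_force: [-0.6, -0.2, -0.4]
width: 0.996
```

```bash
python3 - <<'E'
from h import *
snap('wrist','w1'); status()
E
```

```text
t 2.45 pos [ 0.5444 -0.2928  0.2309] F [-0.05  1.22 -0.67] w 1.0
R [[0.9368, -0.0006, -0.3498], [0.3498, 0.0003, 0.9368], [-0.0004, -1.0, 0.0005]] yawx 0.3574
```

View pics/w1.png

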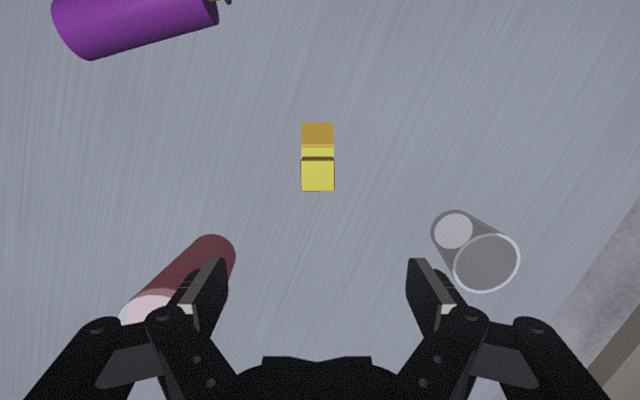

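The wrist view shows the chock upright at (318,157): toe at row ~123, heel at row ~190, aligned with the image axes. The tumbler and beaker stay clear on both sides. Measuring it now.

```bash
python3 - <<'E'
from h import *
c=load('w1'); im=c['color'][:,:,::-1].copy(); hsv=cv2.cvtColor(im,cv2.COLOR_BGR2HSV)
y=((hsv[:,:,0]>15)&(hsv[:,:,0]<35)&(hsv[:,:,1]>110)&(hsv[:,:,2]>60)).astype(np.uint8)*255
y[:100]=0;y[210:]=0;y[:,:280]=0;y[:,360:]=0
n,l,st,ce=cv2.connectedComponentsWithStats(y); print(st,ce)
# bright block top: below dark line
ys,xs=np.nonzero(y); print(xs.min(),xs.max(),ys.min(),ys.max())
for r in range(120,194,3):
    q=np.nonzero(y[r])[0]; print(r,(q.min(),q.max()) if len(q) else None,hsv[r,318].tolist(),end=' | ')
R=np.array(sensors.read_state()['tcp_rot']);R=cv2.Rodrigues(R)[0];p=np.array(sensors.read_state()['tool_pos'])
for uv,z in [((301.5,159.5),.05),((334,159.5),.05),((301.5,190.5),.05),((334.5,190.5),.05),((302,123),.001),((333.5,123),.001)]:
    w=onz(c,uv,z); print(w.round(4),(R.T@(w-p)).round(4))
E
```

```text
[[     0      0    640    400 253810]
 [   301    123     33     68   2190]] [[319.52172097 199.86833852]
 [316.9826484  156.81141553]]
301 333 123 190
120 None [113, 30, 169] | 123 (np.int64(302), np.int64(332)) [22, 158, 171] | 126 (np.int64(302), np.int64(332)) [21, 158, 169] | 129 (np.int64(302), np.int64(332)) [22, 157, 172] | 132 (np.int64(302), np.int64(332)) [22, 164, 169] | 135 (np.int64(301), np.int64(332)) [22, 150, 173] | 138 (np.int64(301), np.int64(333)) [22, 157, 171] | 141 (np.int64(301), np.int64(333)) [22, 159, 170] | 144 (np.int64(301), np.int64(333)) [22, 150, 201] | 147 (np.int64(301), np.int64(333)) [23, 152, 198] | 150 (np.int64(302), np.int64(332)) [30, 131, 200] | 153 (np.int64(302), np.int64(332)) [30, 132, 201] | 156 (np.int64(302), np.int64(332)) [28, 144, 152] | 159 (np.int64(302), np.int64(332)) [19, 125, 100] | 162 (np.int64(301), np.int64(333)) [30, 131, 203] | 165 (np.int64(301), np.int64(333)) [29, 134, 201] | 168 (np.int64(301), np.int64(333)) [30, 131, 201] | 171 (np.int64(301), np.int64(333)) [29, 133, 201] | 174 (np.int64(301), np.int64(333)) [29, 136, 200] | 177 (np.int64(301), np.int64(333)) [29, 136, 201] | 180 (np.int64(301), np.int64(333)) [29, 138, 200] | 183 (np.int64(301), np.int64(333)) [29, 139, 200] | 186 (np.int64(301), np.int64(333)) [28, 136, 201] | 189 (np.int64(302), np.int64(333)) [28, 146, 203] | 192 None [114, 39, 163] | [ 0.5227 -0.2802  0.05  ] [-0.0158  0.1809  0.0194]
[ 0.5546 -0.2682  0.05  ] [0.0182 0.1809 0.0194]
[ 0.5341 -0.312   0.05  ] [-0.0163  0.1809 -0.0144]
[ 0.5675 -0.2995  0.05  ] [ 0.0193  0.1809 -0.0144]
[ 0.5098 -0.2491  0.001 ] [-0.017  0.23   0.053]
[ 0.5442 -0.2362  0.001 ] [0.0196 0.2299 0.053 ]
```

>>> arm_command(deltas=[[0.001,0.04,0.0025,0],[0,0.04,0,0],[0,0.04,0,0],[0,0.04,0,0],[0,0.03,0,0],[0,0.02,0,0],[0,0.011,0,0],[0,0,0,0]])

```text
time: 3.45
tool_pos: [0.5446, -0.2902, 0.01]
tcp_rot: [-1.552, -0.282, 0.283]
wrist_force: [0.7, -0.9, 0.6]
width: 1.001
```

>>> arm_command(deltas=[[0,0,0,0],[0,0,0,0],[0,0,0,0],[0,0,0,0],[0,0,0,0],[0,0,0,0]], fingers=0.02, newtons=40)

```text
time: 4.2
tool_pos: [0.5455, -0.2908, 0.0114]
tcp_rot: [-1.553, -0.284, 0.282]
wrist_force: [-1.0, -0.1, 6.3]
width: 0.423
```

```bash
python3 - <<'E'
from h import *
snap('wrist','w2'); status()
E
```

```text
t 4.25 pos [ 0.5455 -0.2907  0.0114] F [0.51 0.59 5.71] w 0.419
R [[0.9357, 0.0015, -0.3527], [0.3528, -0.0009, 0.9357], [0.0011, -1.0, -0.0014]] yawx 0.3605
```

View pics/w2.png

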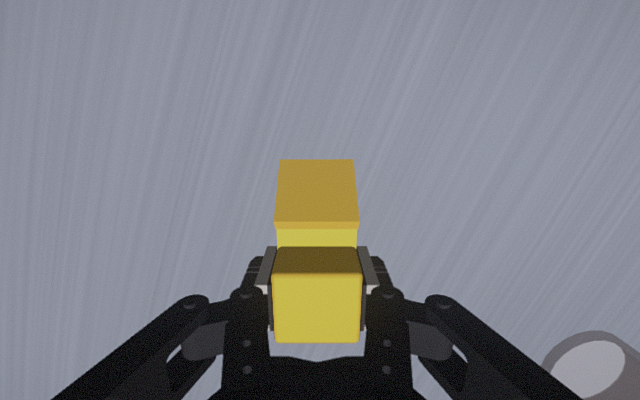

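>>> arm_command(deltas=[[0,-0.02,0,0],[0,-0.045,0,0],[0,-0.06,0,0],[0,-0.06,0,0],[0,-0.06,0,0.0913],[0,0,0,0.0912],[0.018,0,0.042,0],[0.018,0,0.042,0],[0.018,0,0.042,0],[0.018,0,0.042,0],[0.018,0,0.042,0],[0.018,0,0.042,0],[0.018,0,0.042,0],[0,0,0,0],[0,0,0,0]])

```text
time: 6.12
tool_pos: [0.6161, 0.0213, 0.2553]
tcp_rot: [-1.567, -0.14, 0.141]
wrist_force: [-1.0, 0.7, -2.1]
width: 0.417
```

```bash
python3 - <<'E'
from h import *
snap('wrist','w3'); status()
E
```

```text
t 6.175 pos [0.6161 0.0208 0.2553] F [ 0.47 -0.49 -2.57] w 0.415
R [[0.9842, -0.0007, -0.1768], [0.1768, -0.0005, 0.9842], [-0.0008, -1.0, -0.0004]] yawx 0.1778
```

View pics/w3.png

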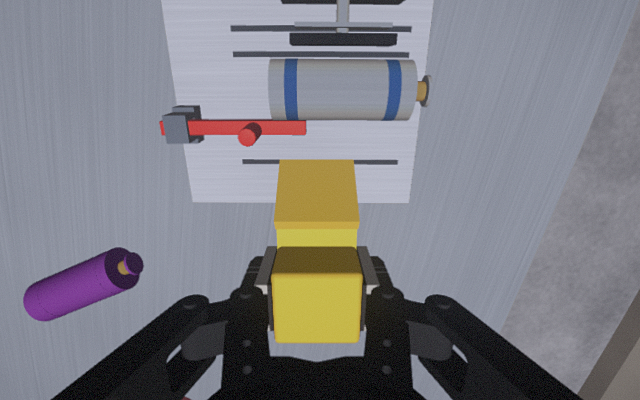

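The wrist view shows the low deck edge at row ~203 (cols 192–409), the bolt at row ~127 with its tip at col 306, the knob at (249,133), and the canister at cols 270–416, rows 58–120. I'll refine the rack pose from this.

```bash
cat > m2.py <<'E'
from h import *
c=load('w3'); im=c['color'][:,:,::-1].copy(); g=im.astype(int).min(2).astype(float); g=cv2.GaussianBlur(g,(3,3),0)
hsv=cv2.cvtColor(im,cv2.COLOR_BGR2HSV)
s=c['state'];Rt=cv2.Rodrigues(np.array(s['tcp_rot'],float))[0];p=np.array(s['tool_pos'])
th,tx,ty=np.load('rack.npy')
def edge(line,pos,sgn):  # strongest gradient
    d=np.diff(line)*sgn; i=int(np.argmax(d)); 
    return pos+i+.5, d[i]
low=[(u,edge(g[185:220,u],185,-1)[0]) for u in list(range(197,272,3))+list(range(362,406,3))]
lef=[(edge(g[r,140:215],140,1)[0],r) for r in list(range(5,100,5))+list(range(150,198,4))]
rig=[(edge(g[r,395:460],395,-1)[0],r) for r in list(range(5,60,5))+list(range(115,198,4))]
def rob(ax,pts):
    pts=np.array(pts); a=pts[:,ax];b=pts[:,1-ax]
    for _ in range(4):
        k=np.polyfit(a,b,1); e=abs(np.polyval(k,a)-b); ok=e<max(1.0,2*np.median(e)); a,b=a[ok],b[ok]
    print('n',len(a),'rms',e.mean().round(2)); 
    q=np.column_stack([a,b]); return q if ax==0 else q[:,::-1]
low=rob(0,low);lef=rob(1,lef);rig=rob(1,rig)
def ondeck(uv,h=0.):
    o,d=ray(c,uv)
    up=np.array([-np.sin(th),np.cos(th)]) 
    n=np.array([-np.sin(.09)*up[0],-np.sin(.09)*up[1],np.cos(.09)])
    P0=np.array([tx,ty,.03])
    return o+d*(((P0+n*h-o)@n)/(d@n))
def deck(w): # deck coords
    Rz=cv2.Rodrigues(np.array([0,0,th]))[0]; Rx=cv2.Rodrigues(np.array([.09,0,0.]))[0]
    return (Rz@Rx).T@(w-np.array([tx,ty,.03]))
for it in range(5):
    L,F,G=[np.array([deck(ondeck(u)) for u in e]) for e in (low,lef,rig)]
    kl=np.polyfit(L[:,0],L[:,1],1);kf=np.polyfit(F[:,1],F[:,0],1);kg=np.polyfit(G[:,1],G[:,0],1)
    print('low slope/y',kl, L[:,1].mean(),'left',kf,F[:,0].mean(),'right',kg,G[:,0].mean(),'width',G[:,0].mean()-F[:,0].mean())
    dth=(kl[0]-kf[0]-kg[0])/3
    dx=((np.polyval(kf,0)+185)+(np.polyval(kg,0)-95))/2; dy=(np.polyval(kl,0)+.14) if False else np.polyval(kl,-.045)+.14
    dx=(np.polyval(kf,0)+.185+np.polyval(kg,0)-.095)/2
    R2=np.array([[np.cos(th),-np.sin(th)],[np.sin(th),np.cos(th)]]); t=R2@[dx,dy*np.cos(.09)]
    tx+=t[0];ty+=t[1];th+=dth
print('rack',th,tx,ty); np.save('rack2.npy',[th,tx,ty])
red=((hsv[:,:,0]<8)|(hsv[:,:,0]>172))&(hsv[:,:,1]>120)&(hsv[:,:,2]>80); red[:90]=0;red[160:]=0
ys,xs=np.nonzero(red); tip=(xs.max()+.5,127)
print('tip px',tip,'deck',(deck(ondeck(tip,.02))*1e3).round(1))
print('knob top px->deck at h74', (deck(ondeck((249.5,136),.074))*1e3).round(1))
# canister silhouette columns at x=340..: low and high edges
for u in [320,345,370]:
    col=g[40:140,u]; print(u,[(int(40+i),int(d)) for i,d in enumerate(np.diff(col)) if abs(d)>12])
row=g[92]; print([(i,int(d)) for i,d in enumerate(np.diff(row)) if abs(d)>12 and 255<i<440])
E
python3 m2.py
```

```text
n 40 rms 0.28
n 31 rms 0.28
n 32 rms 0.27
low slope/y [-0.00240241 -0.13916182] -0.13901844152369508 left [ 0.00203432 -0.18475724] -0.18478553622398627 right [0.0019493  0.09416387] 0.09410445876425554 width 0.2788899949882418
low slope/y [-0.00019809 -0.14013678] -0.14012507099548802 left [-8.56090278e-05 -1.84510721e-01] -0.18450941583446323 right [-0.00017076  0.09448377] 0.09448910272421024 width 0.27899851855867347
low slope/y [-0.0002182  -0.14000489] -0.1399919970112896 left [-6.62631735e-05 -1.84492089e-01] -0.18449108705895934 right [-0.00015141  0.09449362] 0.09449832891781168 width 0.278989415976771
low slope/y [-0.00021802 -0.14000997] -0.1399970909940465 left [-6.64397513e-05 -1.84493049e-01] -0.1844920441515505 right [-0.00015159  0.094493  ] 0.0944977109897592 width 0.2789897551413097
low slope/y [-0.00021802 -0.14000981] -0.13999692236386013 left [-6.64381396e-05 -1.84493016e-01] -0.18449201121251965 right [-0.00015158  0.09449302] 0.09449773277080292 width 0.27898974398332255
rack 0.17604728726604085 0.6231884362661253 0.11609203514285966
tip px (np.float64(305.5), 127) deck [-36.3 -40.4  20. ]
knob top px->deck at h74 [-87.3 -39.1  74. ]
320 [(44, 37), (45, 63), (46, 31), (49, -15), (50, -45), (51, -38), (55, 24), (56, 49), (58, -32), (59, -15), (119, 28), (120, 27)]
345 [(44, 34), (45, 61), (46, 33), (50, -38), (51, -41), (52, -17), (55, 17), (56, 43), (57, 19), (58, -25), (59, -15), (119, 32), (120, 23)]
370 [(44, 31), (45, 61), (46, 38), (50, -35), (51, -43), (52, -20), (55, 16), (56, 42), (57, 22), (58, -21), (59, -18), (119, 22), (120, 30), (121, 12)]
[(267, -13), (282, -14), (283, -39), (284, -30), (295, 26), (296, 42), (297, 18), (387, -29), (388, -38), (389, -16), (399, 22), (400, 38), (401, 23), (416, -27), (417, -21), (427, 23), (428, 32), (429, 12)]
```

```bash
cat >> m2.py <<'E'
print('----')
from scipy.optimize import brentq
Rz=cv2.Rodrigues(np.array([0,0,th]))[0]; Rx=cv2.Rodrigues(np.array([.09,0,0.]))[0]; RD=Rz@Rx
for u in (320,345,370):
    for v,sg in ((120.3,1),(58.5,-1)):
        o,d=ray(c,(u,v)); o2=deck(o)[1:]; d2=(RD.T@d)[1:]; d2/=np.linalg.norm(d2)
        f=lambda y:(abs(d2[0]*(.03-o2[1])-d2[1]*(y-o2[0]))-.03)
        ys=np.linspace(-.05,.08,2000); fs=[f(y) for y in ys]
        print(u,v,[round(float(brentq(f,ys[i],ys[i+1])),4) for i in range(1999) if fs[i]*fs[i+1]<0])
# ends at axis height near top silhouettes
print('ends', (deck(ondeck((416.5,92),.05))*1e3).round(1),(deck(ondeck((267.5,92),.05))*1e3).round(1))
print('pad face row 45.5?', [(deck(ondeck((345,r),.047))*1e3).round(1) for r in (33,45.5)])
def world(x,y,z): return np.array([tx,ty,.03])+RD@np.array([x,y,z])
# chock held: toe px corners, tool coords
for uv in ((280,160),(354,160)):
  o,d=ray(c,uv);
  for h in (-.0114,):
    w=o+d*((p[2]+h-o[2])/d[2]); print('toe tool',(Rt.T@(w-p)).round(4))
E
python3 m2.py | sed -n '/----/,$p'
```

```text
----
320 120.3 [-0.0011]
320 58.5 [-0.001, 0.059]
345 120.3 [-0.001]
345 58.5 [-0.0009, 0.0591]
370 120.3 [-0.0009]
370 58.5 [-0.0007, 0.0593]
ends [72.7 -0.7 50. ] [-71.7  -1.3  50. ]
pad face row 45.5? [array([ 1.7, 50.4, 47. ]), array([ 2.1, 39.9, 47. ])]
toe tool [-0.0185  0.0114  0.0514]
toe tool [0.0183 0.0114 0.0514]
```

```bash
cat >> h.py <<'E'
try:
    _th,_tx,_ty=np.load('rack2.npy'); RD=cv2.Rodrigues(np.array([0,0,_th]))[0]@cv2.Rodrigues(np.array([.09,0,0.]))[0]
    def world(x,y,z): return np.array([_tx,_ty,.03])+RD@(np.array([x,y,z])/1e3)
    def deck(w): return RD.T@(np.array(w)-[_tx,_ty,.03])*1e3
    UP=np.array([-np.sin(_th),np.cos(_th),0])
except Exception: pass
E
python3 - <<'E'
from h import *
toe=world(25,-40,0); t=toe-.0514*UP+[0,0,.0114+.004]; print(toe,t,rel(t)); status(); print(deck(t))
E
```

```text
[0.65477925 0.08124816 0.02640486] [0.66378141 0.03064262 0.04180486] [0.0488 0.2135 0.0014]
t 6.175 pos [0.6161 0.0208 0.2553] F [ 0.47 -0.49 -2.57] w 0.415
R [[0.9842, -0.0007, -0.1768], [0.1768, -0.0005, 0.9842], [-0.0008, -1.0, -0.0004]] yawx 0.1778
[ 25.         -89.80784082  19.95742952]
```

>>> arm_command(deltas=[[0.0488,0,0.0014,0.002],[0,0.05,0,0],[0,0.05,0,0],[0,0.05,0,0],[0,0.04,0,0],[0,0.0175,0,0],[0,0,0,0],[0,0,0,0]])

```text
time: 7.18
tool_pos: [0.6664, 0.031, 0.0502]
tcp_rot: [-1.567, -0.141, 0.135]
wrist_force: [0.6, 0.3, -2.2]
width: 0.419
```

```bash
python3 - <<'E'
from h import *
snap('wrist','w4'); status(); print(deck(toolR()[1]))
E
```

```text
t 7.225 pos [0.6666 0.0312 0.0506] F [-0.15  0.31 -1.12] w 0.417
R [[0.9846, 0.0045, -0.1748], [0.1748, 0.0, 0.9846], [0.0045, -1.0, -0.0008]] yawx 0.1757
[ 27.85218147 -88.98927499  28.67652033]
```

View pics/w4.png

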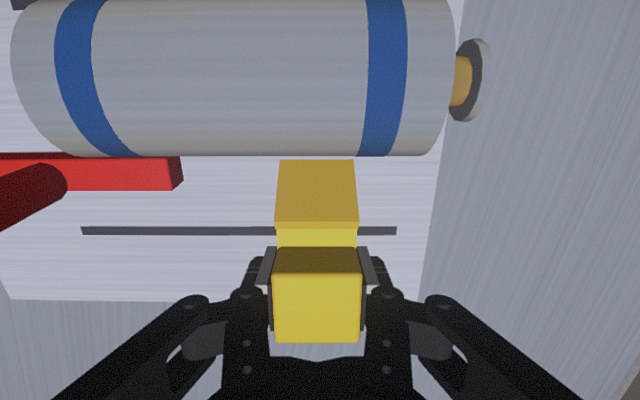

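The chock hangs square to the rack, with its toe at row ~160, just clear of the canister's low side. Lowering gently.

>>> arm_command(deltas=[[-0.002,0.006,0,0],[0,0.003,0,0],[0,0.002,0,0],[0,0,0,0],[0,0,0,0]], newtons=20)

```text
time: 7.85
tool_pos: [0.6624, 0.0311, 0.0372]
tcp_rot: [-1.566, -0.138, 0.139]
wrist_force: [-2.8, -1.3, 3.2]
width: 0.418
```

>>> arm_command(deltas=[[0,0.001,0,0],[0,0.001,0,0],[0,0.001,0,0],[0,0,0,0]])

```text
time: 8.35
tool_pos: [0.6628, 0.0304, 0.0358]
tcp_rot: [-1.567, -0.139, 0.138]
wrist_force: [-5.2, -4.5, 11.0]
width: 0.421
```

>>> arm_command(deltas=[[0,0.001,0,0],[0,0.001,0,0],[0,0,0,0]])

```text
time: 8.72
tool_pos: [0.6633, 0.0296, 0.0343]
tcp_rot: [-1.568, -0.14, 0.138]
wrist_force: [-5.7, -6.0, 13.5]
width: 0.418
```

>>> arm_command(deltas=[[0,0,0,0],[0,0,0,0],[0,0,0,0],[0,0,0,0]], fingers=0.056)

```text
time: 9.22
tool_pos: [0.6623, 0.0312, 0.0314]
tcp_rot: [-1.566, -0.138, 0.139]
wrist_force: [0.1, -0.4, -0.5]
width: 0.653
```

```bash
python3 - <<'E'
from h import *
snap('wrist','w5'); snap('scene','s5'); status(); print(deck(toolR()[1]))
s=load('s5')['color'][:,:,::-1]
cv2.imwrite('pics/s5c.png',cv2.resize(s[190:310,230:390],None,fx=5,fy=5,interpolation=cv2.INTER_CUBIC))
E
```

```text
t 9.325 pos [0.6624 0.0312 0.0315] F [ 0.89  0.53 -0.94] w 0.656
R [[0.9845, -0.0003, -0.1752], [0.1752, 0.0, 0.9845], [-0.0003, -1.0, 0.0001]] yawx 0.1761
[ 23.71164221 -89.94050201   9.63573018]
```

View pics/w5.png

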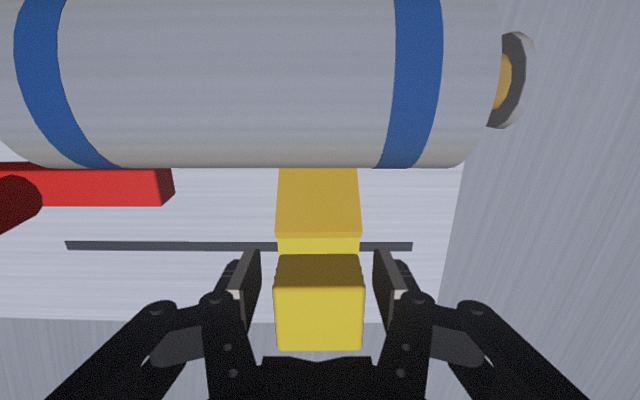

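View pics/s5c.png

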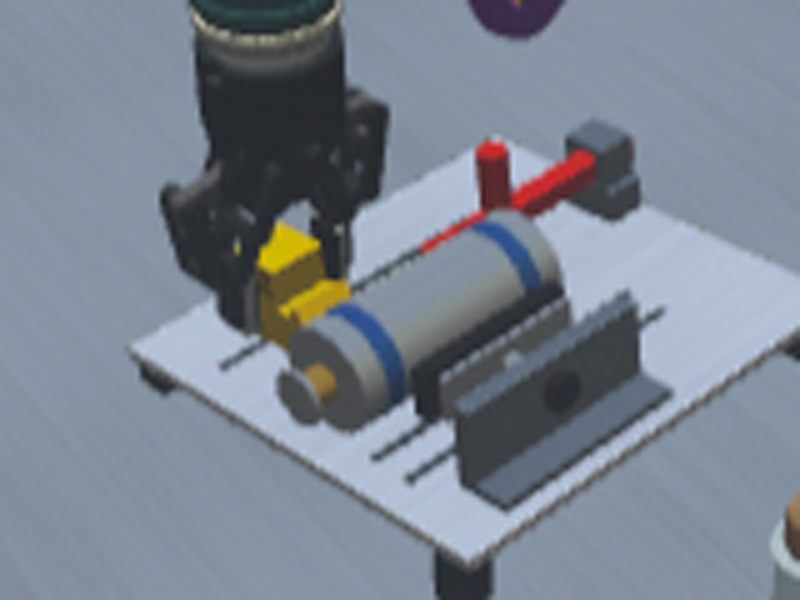

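The chock stands flat on the deck, square, with its toe by the canister's low side. The bolt is still forward. Regripping for the push.

>>> arm_command(deltas=[[0,0,0,0],[0,0,0,0],[0,0,0,0],[0,-0.001,0,0],[0,0,0,0]], fingers=0.02, newtons=30)

```text
time: 9.95
tool_pos: [0.662, 0.0311, 0.0324]
tcp_rot: [-1.566, -0.138, 0.139]
wrist_force: [0.5, -0.5, -1.5]
width: 0.419
```

```bash
python3 - <<'E'
from h import *
snap('wrist','w6'); status(); print(deck(toolR()[1]))
R,p=toolR(); d=RD@np.array([0,1,0]); print('upslope in tool',(R.T@d).round(4))
c=load('w6')
E
```

```text
t 10.0 pos [0.6621 0.0311 0.0324] F [-0.05  0.87 -1.67] w 0.416
R [[0.9846, -0.0008, -0.1751], [0.1751, 0.0, 0.9846], [-0.0008, -1.0, 0.0001]] yawx 0.176
[ 23.37409508 -89.91299007  10.5492343 ]
upslope in tool [-1.00e-04 -8.97e-02  9.96e-01]
```

>>> arm_command(deltas=[[0,-0.0002,0.002,0],[0,-0.0002,0.002,0],[0,-0.0002,0.002,0],[0,-0.0001,0.002,0],[0,-0.0002,0.002,0],[0,-0.0002,0.002,0],[0,-0.0002,0.002,0],[0,-0.0001,0.001,0],[0,0,0,0]])

```text
time: 11.12
tool_pos: [0.6598, 0.0459, 0.0342]
tcp_rot: [-1.566, -0.138, 0.138]
wrist_force: [-0.4, -0.1, -1.4]
width: 0.423
```

```bash
cat > st.py <<'E'
from h import *
import sys
s=sensors.read_state(); R,p=toolR(); F=RD.T@np.array(s['wrist_force']); print('t',s['time'],'deckTCP',deck(p).round(2),'Fdeck',F.round(2),'yaw',np.arctan2(R[1,0],R[0,0]).round(4),'w',round(float(s['width']),3))
if len(sys.argv)>1: snap('wrist',sys.argv[1])
E
python3 st.py w7
```

```text
t 11.125 deckTCP [ 23.78 -74.82  10.96] Fdeck [-0.46 -0.18 -1.35] yaw 0.1761 w 0.423
```

View pics/w7.png

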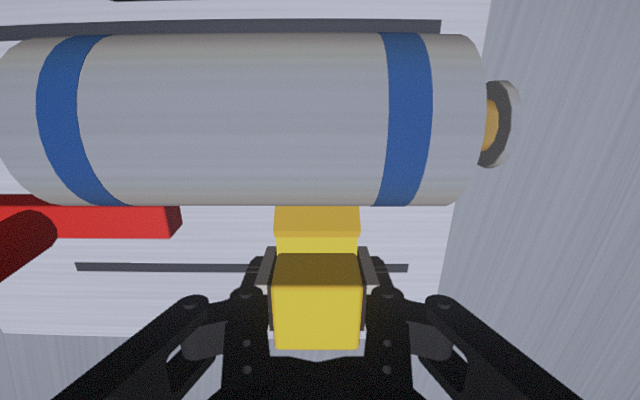

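>>> arm_command(deltas=[[0,-0.0001,0.001,0],[0,-0.0001,0.001,0],[0,-0.0001,0.001,0],[0,-0.0001,0.001,0],[0,-0.0001,0.001,0],[0,-0.0001,0.001,0],[0,0,0,0]])

```text
time: 12.05
tool_pos: [0.6588, 0.0519, 0.0348]
tcp_rot: [-1.566, -0.138, 0.138]
wrist_force: [0.6, 0.0, -2.1]
width: 0.417
```

```bash
python3 st.py w8
```

```text
t 12.05 deckTCP [ 23.77 -68.75  11.03] Fdeck [ 0.64 -0.26 -2.05] yaw 0.176 w 0.417
```

>>> arm_command(deltas=[[0,-0.0001,0.001,0],[0,-0.0001,0.001,0],[0,-0.0001,0.001,0],[0,0,0,0]])

```text
time: 12.6
tool_pos: [0.6582, 0.0549, 0.0351]
tcp_rot: [-1.566, -0.138, 0.138]
wrist_force: [-0.0, 0.1, -1.8]
width: 0.419
```

```bash
python3 st.py w9
```

```text
t 12.6 deckTCP [ 23.77 -65.63  11.03] Fdeck [ 0.01 -0.09 -1.84] yaw 0.176 w 0.419
```

View pics/w9.png

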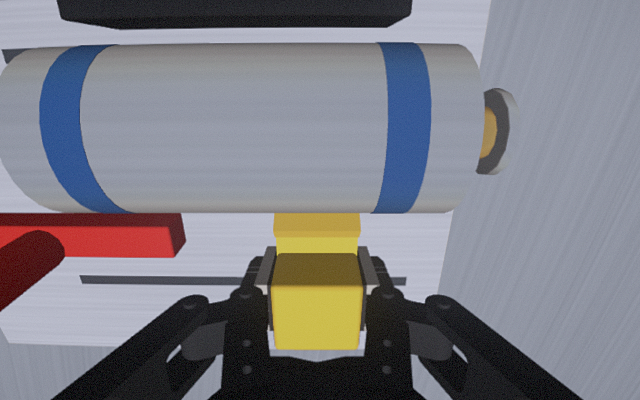

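>>> arm_command(deltas=[[0,0.0005,0,0],[0,0.0005,0,0],[0,0,0,0]])

```text
time: 13.02
tool_pos: [0.6583, 0.0547, 0.034]
tcp_rot: [-1.566, -0.138, 0.138]
wrist_force: [0.1, -1.4, -2.5]
width: 0.418
```

```bash
python3 st.py w10; python3 - <<'E'
from h import *
for n in ('w7','w8','w9','w10'):
    c=load(n); g=cv2.GaussianBlur(c['color'].astype(float),(3,3),0)
    col=g[:,250,2]; d=np.diff(col); r=190+np.argmax(d[190:235]);  colb=g[:,320,2]; e=np.diff(colb)
    print(n,'low edge row',r,'yellow start',190+np.argmin(e[190:228]), 'pad/can top edges',[(int(i),int(d[i])) for i in range(0,70) if abs(d[i])>20])
E
```

```text
t 13.025 deckTCP [ 23.78 -65.95   9.99] Fdeck [-0.14 -1.58 -2.37] yaw 0.1759 w 0.418
w7 low edge row 205 yellow start 205 pad/can top edges [(17, -32), (18, -49), (19, -24)]
w8 low edge row 212 yellow start 212 pad/can top edges [(16, 46), (17, 69), (18, 42), (33, -23), (34, -56), (35, -35)]
w9 low edge row 212 yellow start 212 pad/can top edges [(26, 59), (27, 70), (28, 27), (41, -27), (42, -45)]
w10 low edge row 215 yellow start 215 pad/can top edges [(24, 39), (25, 67), (26, 46), (40, -21), (41, -46), (42, -37)]
```

>>> arm_command(deltas=[[0,0.0005,0,0],[0,0.0005,0,0],[0,0,0,0]])

```text
time: 13.45
tool_pos: [0.6583, 0.0547, 0.034]
tcp_rot: [-1.566, -0.138, 0.138]
wrist_force: [-2.6, -0.8, 5.8]
width: 0.421
```

```bash
python3 st.py w11;python3 st.py;python3 - <<'E'
from h import *
snap('scene','s11');s=load('s11')['color'][:,:,::-1]
cv2.imwrite('pics/s11c.png',cv2.resize(s[190:310,230:390],None,fx=5,fy=5,interpolation=cv2.INTER_CUBIC))
E
python3 st.py
```

```text
t 13.45 deckTCP [ 23.84 -65.97   9.95] Fdeck [-2.75  0.2   5.79] yaw 0.176 w 0.421
t 13.5 deckTCP [ 23.83 -65.98   9.96] Fdeck [-2.49  0.49  5.39] yaw 0.1761 w 0.413
t 13.55 deckTCP [ 23.82 -65.97   9.94] Fdeck [-3.99  0.79  5.43] yaw 0.176 w 0.421
```

View pics/s11c.png

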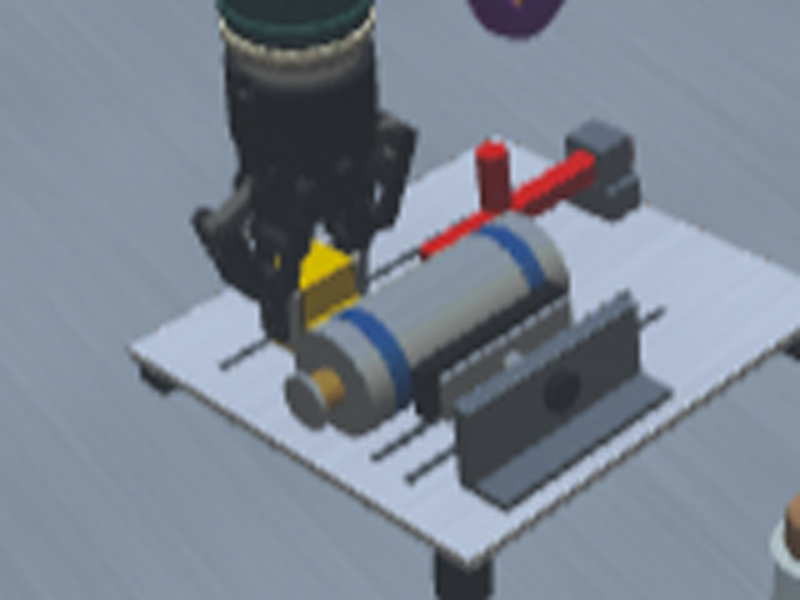

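>>> arm_command(deltas=[[0,-0.0007,0,0],[0,-0.0001,0.001,0],[0,-0.0001,0.001,0],[0,-0.0001,0.001,0],[0,0,0,0]])

```text
time: 14.18
tool_pos: [0.6583, 0.0577, 0.0343]
tcp_rot: [-1.566, -0.139, 0.137]
wrist_force: [1.1, -2.8, 0.8]
width: 0.418
```

```bash
python3 st.py w12; python3 st.py x; python3 - <<'E'
from h import *
for n in ('w10','w11','w12'):
    c=load(n); g=cv2.GaussianBlur(c['color'].astype(float),(3,3),0)
    d=np.diff(g[:,250,2]); 
    print(n,'low',190+np.argmax(d[190:235]),[(int(i),int(d[i])) for i in range(0,70) if abs(d[i])>20])
E
```

```text
t 14.175 deckTCP [ 24.35 -62.99   9.97] Fdeck [ 0.55 -2.91  1.04] yaw 0.176 w 0.418
t 14.225 deckTCP [ 24.36 -62.97   9.96] Fdeck [ 0.5  -3.45  1.59] yaw 0.176 w 0.42
w10 low 215 [(24, 39), (25, 67), (26, 46), (40, -21), (41, -46), (42, -37)]
w11 low 215 [(24, 39), (25, 71), (26, 46), (40, -23), (41, -48), (42, -34)]
w12 low 215 [(33, 24), (34, 65), (35, 63), (43, -25), (44, -42), (45, -21)]
```

>>> arm_command(deltas=[[0,-0.0001,0.001,0],[0,-0.0001,0.001,0],[0,0,0,0]])

```text
time: 14.65
tool_pos: [0.6575, 0.0598, 0.0344]
tcp_rot: [-1.566, -0.138, 0.138]
wrist_force: [1.1, -3.6, 1.2]
width: 0.415
```

```bash
python3 st.py w13; python3 st.py x
```

```text
t 14.65 deckTCP [ 23.92 -60.78   9.95] Fdeck [ 0.43 -3.62  1.57] yaw 0.176 w 0.415
t 14.7 deckTCP [ 23.89 -60.79   9.95] Fdeck [ 0.63 -3.05  3.16] yaw 0.176 w 0.415
```

>>> arm_command(deltas=[[0,0,0.0005,0],[0,-0.0001,0.0005,0],[0,0,0,0]])

```text
time: 15.12
tool_pos: [0.6573, 0.0605, 0.0345]
tcp_rot: [-1.566, -0.138, 0.138]
wrist_force: [0.8, -5.0, 3.0]
width: 0.418
```

```bash
python3 st.py w14; python3 st.py x
```

```text
t 15.125 deckTCP [ 23.86 -60.04   9.93] Fdeck [-0.07 -4.75  3.46] yaw 0.176 w 0.418
t 15.175 deckTCP [ 23.82 -60.03   9.95] Fdeck [-0.14 -4.46  3.11] yaw 0.176 w 0.421
```

View pics/w14.png

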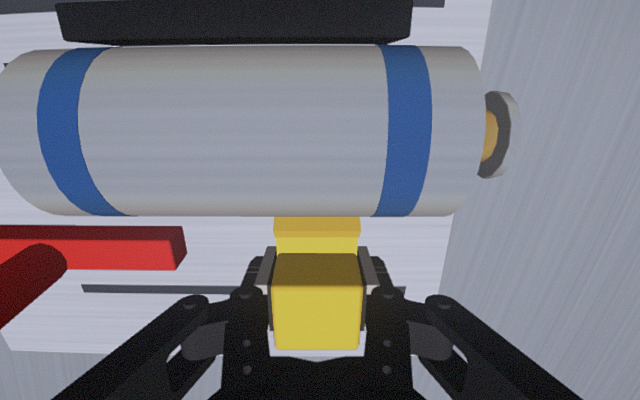

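The canister's high edge is almost at the pad (rows 44–47), square, and clear of the bolt. Continuing in half millimetres.

>>> arm_command(deltas=[[0,-0.0002,0.0005,0],[0,0,0,0],[0,-0.0001,0.0005,0],[0,0,0,0]])

```text
time: 15.72
tool_pos: [0.657, 0.0615, 0.0346]
tcp_rot: [-1.567, -0.138, 0.138]
wrist_force: [0.6, -4.9, 1.7]
width: 0.42
```

```bash
python3 st.py w15; python3 st.py x
```

```text
t 15.725 deckTCP [ 23.72 -59.07   9.93] Fdeck [-0.23 -4.76  2.12] yaw 0.1761 w 0.42
t 15.775 deckTCP [ 23.75 -59.08   9.99] Fdeck [ 0.61 -4.14  1.91] yaw 0.1761 w 0.418
```

>>> arm_command(deltas=[[0,-0.0001,0.0005,0],[0,0,0,0],[0,0,0,0]])

```text
time: 16.2
tool_pos: [0.657, 0.0615, 0.0346]
tcp_rot: [-1.567, -0.138, 0.138]
wrist_force: [1.8, -6.3, 0.8]
width: 0.416
```

```bash
python3 st.py w16; python3 st.py x
```

```text
t 16.2 deckTCP [ 23.75 -59.02   9.97] Fdeck [ 0.69 -6.46  1.41] yaw 0.1762 w 0.416
t 16.25 deckTCP [ 23.75 -59.02   9.98] Fdeck [ 0.53 -6.45  2.02] yaw 0.1761 w 0.412
```

>>> arm_command(deltas=[[0,-0.0001,0.0005,0],[0,0,0,0],[0,0,0,0]])

```text
time: 16.68
tool_pos: [0.657, 0.0616, 0.0347]
tcp_rot: [-1.568, -0.139, 0.138]
wrist_force: [2.7, -7.7, 1.6]
width: 0.418
```

```bash
python3 st.py w17; python3 st.py x
```

```text
t 16.675 deckTCP [ 23.76 -58.91  10.02] Fdeck [ 1.31 -7.87  2.3 ] yaw 0.1763 w 0.418
t 16.725 deckTCP [ 23.77 -58.93  10.03] Fdeck [ 0.52 -7.82  1.64] yaw 0.1763 w 0.418
```

>>> arm_command(deltas=[[0,0,0.0005,0],[0,0,0,0],[0,0,0,0]])

```text
time: 17.15
tool_pos: [0.657, 0.0617, 0.0347]
tcp_rot: [-1.568, -0.139, 0.138]
wrist_force: [2.8, -9.2, 1.5]
width: 0.42
```

```bash
python3 st.py w18; python3 st.py x
```

```text
t 17.15 deckTCP [ 23.76 -58.83  10.06] Fdeck [ 1.11 -9.4   2.38] yaw 0.1763 w 0.42
t 17.2 deckTCP [ 23.78 -58.83  10.04] Fdeck [ 0.83 -8.64  1.08] yaw 0.1764 w 0.418
```

>>> arm_command(deltas=[[0,0,0.0003,0],[0,0,0.0003,0],[0,0,0,0],[0,0,0,0],[0,0,0,0],[0,0,0,0]])

```text
time: 18.0
tool_pos: [0.657, 0.0617, 0.0347]
tcp_rot: [-1.569, -0.139, 0.138]
wrist_force: [2.3, -9.7, 1.4]
width: 0.418
```

```bash
python3 st.py w19; python3 st.py x
```

```text
t 18.0 deckTCP [ 23.78 -58.78  10.07] Fdeck [ 0.62 -9.75  2.27] yaw 0.1765 w 0.418
t 18.05 deckTCP [ 23.78 -58.79  10.07] Fdeck [ 0.54 -9.5   0.84] yaw 0.1765 w 0.414
```

View pics/w19.png

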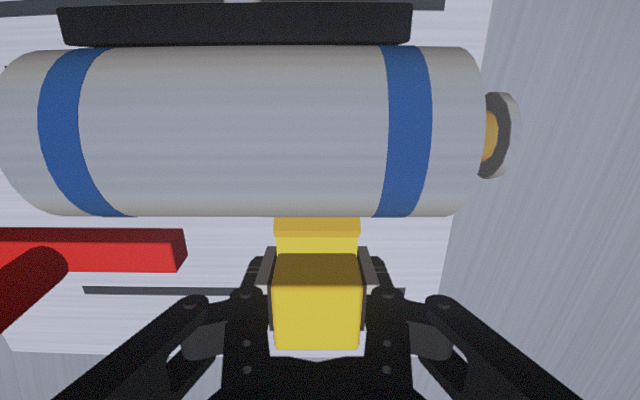

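The canister is seated on the pad (row ~45) and the push reads about 9.7 N. Releasing.

>>> arm_command(deltas=[[0,0,0.0002,0],[0,0,0,0],[0,0,0,0]])

```text
time: 18.48
tool_pos: [0.657, 0.0618, 0.0348]
tcp_rot: [-1.569, -0.139, 0.138]
wrist_force: [1.1, -10.0, 1.5]
width: 0.416
```

>>> arm_command(deltas=[[0,0,0,0],[0,0,0,0],[0,0,0,0],[0,0,0,0]], fingers=0.06)

```text
time: 18.98
tool_pos: [0.6564, 0.0644, 0.0347]
tcp_rot: [-1.566, -0.138, 0.139]
wrist_force: [-0.6, -0.0, 1.1]
width: 0.702
```

```bash
python3 st.py w20; python3 st.py x
```

```text
t 18.975 deckTCP [ 23.6  -56.07   9.76] Fdeck [-0.6   0.17  1.1 ] yaw 0.1764 w 0.702
t 19.025 deckTCP [ 23.71 -56.18   9.88] Fdeck [0.78 0.09 0.7 ] yaw 0.1764 w 0.703
```

View pics/w20.png

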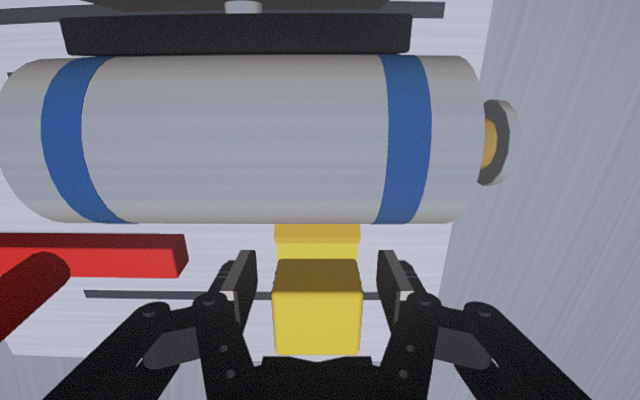

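Released. The canister still sits against the pad (edge at row ~54) and the chock hasn't moved. Lifting clear and moving toward the bolt knob.

>>> arm_command(deltas=[[0,-0.005,0,0],[0,-0.01,0,0],[0,-0.03,0,0],[0,-0.05,0,0],[0,-0.05,0,0],[0,0,0,0],[-0.04,0,-0.02,0],[-0.04,0,-0.02,0],[-0.034,0,-0.02,0],[0,0,0,0],[0,0,0,0]], fingers=0.06)

```text
time: 20.45
tool_pos: [0.5552, -0.015, 0.1799]
tcp_rot: [-1.566, -0.138, 0.137]
wrist_force: [1.0, -0.1, 0.3]
width: 0.704
```

```bash
python3 st.py w21
```

```text
t 20.45 deckTCP [ -89.91 -103.26  159.86] Fdeck [ 0.97 -0.22  0.31] yaw 0.1754 w 0.704
```

View pics/w21.png

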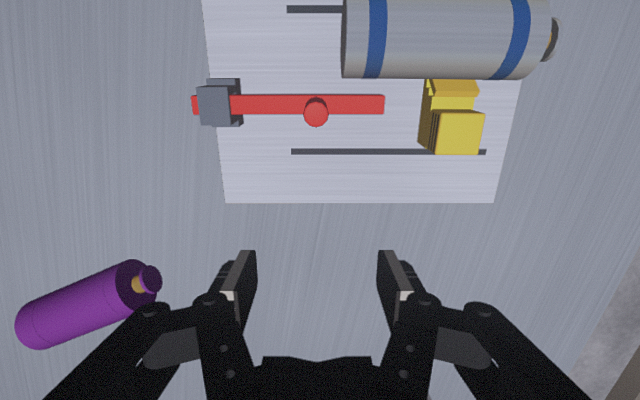

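```bash
python3 - <<'E'
from h import *
c=load('w21'); 
def od(uv,h):
    o,d=ray(c,uv); n=RD[:,2]; P=world(0,0,h); return deck(o+d*(((P-o)@n)/(d@n)))
print('knob',od((316,114.5),74),'tip',od((384.5,104),20))
for kx in (-88,-89): print(rel(world(kx,-40,53)))
e=im=c['color'][80:140,290:345,::-1]; cv2.imwrite('pics/kn.png',cv2.resize(e,None,fx=9,fy=9))
E
```

```text
knob [-90.49622332 -40.77601506  74.        ] tip [-32.33479274 -39.52182338  20.        ]
[0.0014 0.1008 0.0724]
[0.0004 0.1008 0.0724]
```

View pics/kn.png

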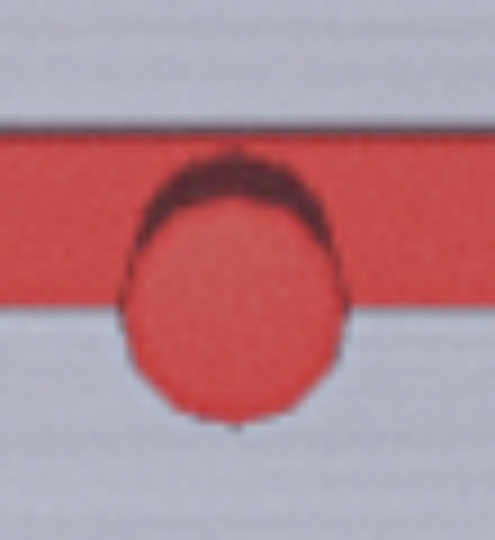

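>>> arm_command(deltas=[[0,0,0.03,0],[-0.001,0,0.03,0],[0,0,0.0095,0],[0,0.03,0,0],[0,0.03,0,0],[0,0.025,0,0],[0,0.015,0,0],[0,0,0,0],[0,0,0,0]])

```text
time: 21.62
tool_pos: [0.5428, 0.0531, 0.0809]
tcp_rot: [-1.566, -0.14, 0.137]
wrist_force: [-0.2, -0.6, -0.4]
width: 0.701
```

```bash
python3 st.py w22
```

```text
t 21.625 deckTCP [-90.16 -43.16  54.97] Fdeck [-0.28 -0.59 -0.31] yaw 0.176 w 0.701
```

View pics/w22.png

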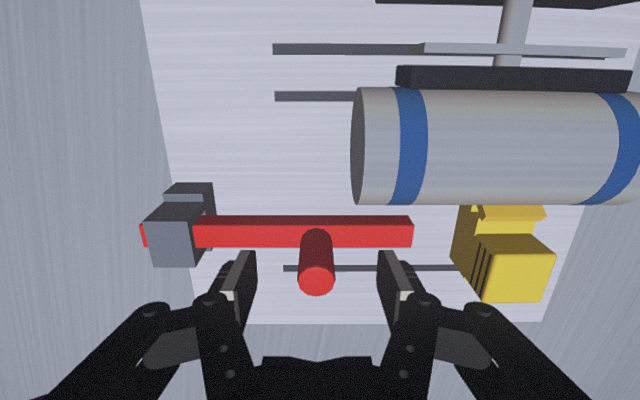

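The knob is centred between the fingers (316,265), and the canister and chock are untouched. Gripping the knob.

>>> arm_command(deltas=[[0,0.001,0,0],[0,0,0,0],[0,0,0,0],[0,0,0,0],[0,0,0,0],[0,0,0,0]], fingers=0.01, newtons=30)

```text
time: 22.42
tool_pos: [0.5421, 0.0531, 0.0795]
tcp_rot: [-1.566, -0.139, 0.138]
wrist_force: [0.1, -0.7, 6.2]
width: 0.197
```

```bash
python3 st.py w23
```

```text
t 22.425 deckTCP [-90.84 -43.16  53.58] Fdeck [ 0.   -0.17  6.29] yaw 0.1761 w 0.197
```

>>> arm_command(deltas=[[-0.003,0,0,0],[-0.005,0,0,0],[-0.005,0,0,0],[-0.005,0,0,0],[0,0,0,0]])

```text
time: 23.1
tool_pos: [0.5237, 0.0498, 0.0794]
tcp_rot: [-1.566, -0.138, 0.138]
wrist_force: [0.4, -0.6, 7.2]
width: 0.2
```

```bash
python3 st.py w24
```

```text
t 23.1 deckTCP [-109.57  -43.19   53.54] Fdeck [0.25 0.03 7.22] yaw 0.176 w 0.2
```

View pics/w24.png

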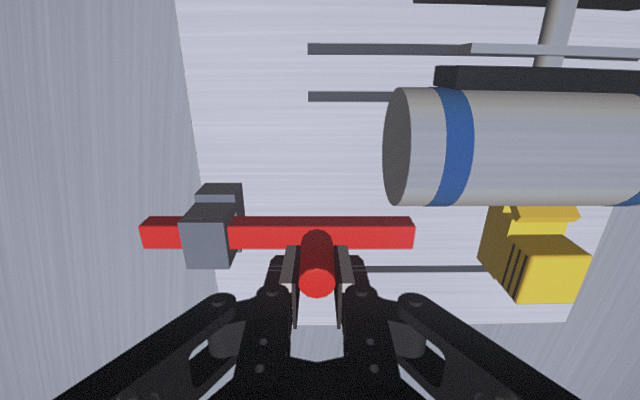

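>>> arm_command(deltas=[[-0.005,0,0,0],[-0.005,0,0,0],[-0.005,0,0,0],[-0.005,0,0,0],[-0.005,0,0,0],[-0.005,0,0,0],[-0.004,0,0,0],[-0.003,0,0,0],[0,0,0,0]])

```text
time: 24.28
tool_pos: [0.4874, 0.0434, 0.0794]
tcp_rot: [-1.566, -0.139, 0.138]
wrist_force: [0.6, 0.5, 7.1]
width: 0.197
```

```bash
python3 st.py w25
```

```text
t 24.275 deckTCP [-146.38  -43.16   53.52] Fdeck [0.66 1.01 7.08] yaw 0.176 w 0.197
```

View pics/w25.png

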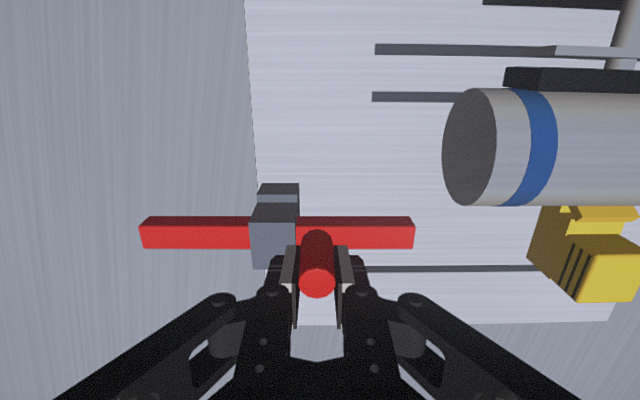

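>>> arm_command(deltas=[[-0.002,0,0,0],[-0.002,0,0,0],[-0.001,0,0,0],[0,0,0,0]])

```text
time: 24.82
tool_pos: [0.4841, 0.0428, 0.0795]
tcp_rot: [-1.566, -0.141, 0.135]
wrist_force: [4.3, 1.6, 2.3]
width: 0.196
```

```bash
python3 st.py w26
```

```text
t 24.825 deckTCP [-149.78  -43.14   53.59] Fdeck [4.54 0.98 2.2 ] yaw 0.1759 w 0.196
```

The force rises at x −149.8, so the bolt is on its end stop. Opening, and lifting straight off.

>>> arm_command(deltas=[[0.001,0,0,0],[0,0,0,0],[0,0,0,0],[0,0,0,0]], fingers=0.045)

```text
time: 25.38
tool_pos: [0.483, 0.0427, 0.0784]
tcp_rot: [-1.566, -0.137, 0.139]
wrist_force: [-0.2, 0.2, 0.2]
width: 0.532
```

>>> arm_command(deltas=[[0,-0.01,0,0],[0,-0.02,0,0],[0,-0.04,0,0],[0,-0.05,0,0],[0,-0.03,0,0],[0,0,-0.04,0],[0,0,-0.04,0],[0,0,0,0],[0,0,0,0],[0,0,0,0]])

```text
time: 26.62
tool_pos: [0.4974, -0.0351, 0.2289]
tcp_rot: [-1.566, -0.139, 0.139]
wrist_force: [0.1, 0.2, -0.8]
width: 0.524
```

```bash
python3 st.py w27; python3 - <<'E'
from h import *
snap('scene','s27');snap('top','t27');s=load('s27')['color'][:,:,::-1]
cv2.imwrite('pics/s27c.png',cv2.resize(s[190:310,230:390],None,fx=5,fy=5,interpolation=cv2.INTER_CUBIC))
c=load('w27')
def od(uv,h):
    o,d=ray(c,uv); n=RD[:,2]; P=world(0,0,h); return deck(o+d*(((P-o)@n)/(d@n)))
hsv=cv2.cvtColor(c['color'],cv2.COLOR_RGB2HSV)
red=((hsv[:,:,0]<8)|(hsv[:,:,0]>172))&(hsv[:,:,1]>120)&(hsv[:,:,2]>80)
ys,xs=np.nonzero(red); i=xs.argmax(); print(xs[i],ys[i],od((xs[i]+.5,ys[i]),20))
E
```

```text
t 26.625 deckTCP [-150.32 -108.48  209.52] Fdeck [ 0.11  0.12 -0.8 ] yaw 0.1769 w 0.524
375 86 [-92.7542969  -32.87285632  20.        ]
```

View pics/w27.png

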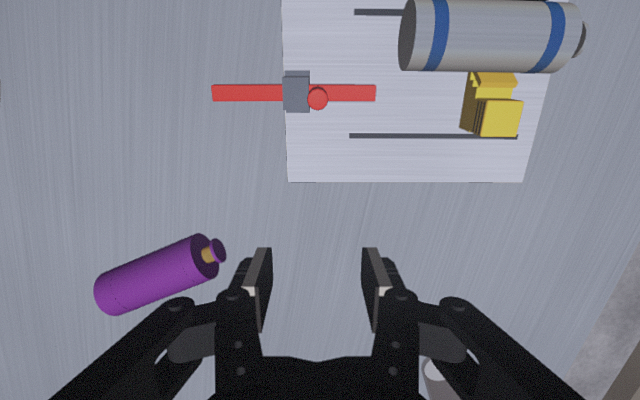

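View pics/s27c.png

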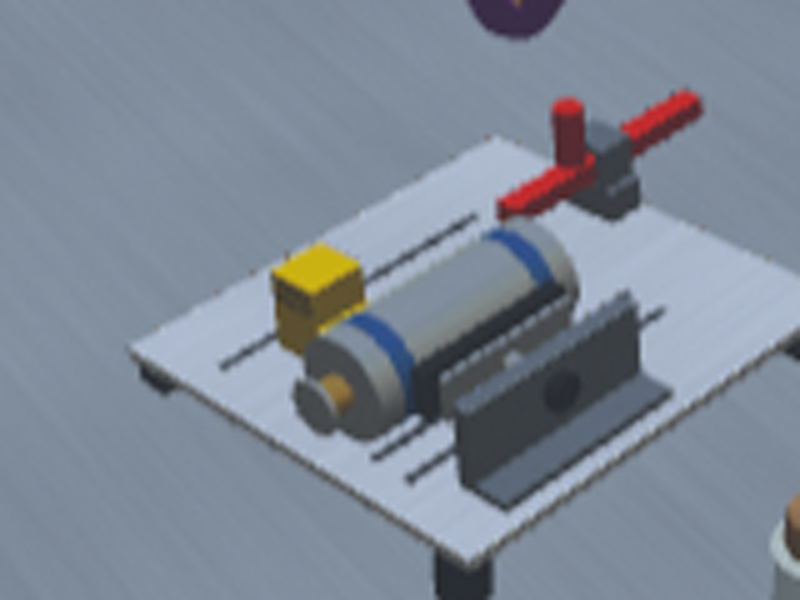

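View pics/t27.png

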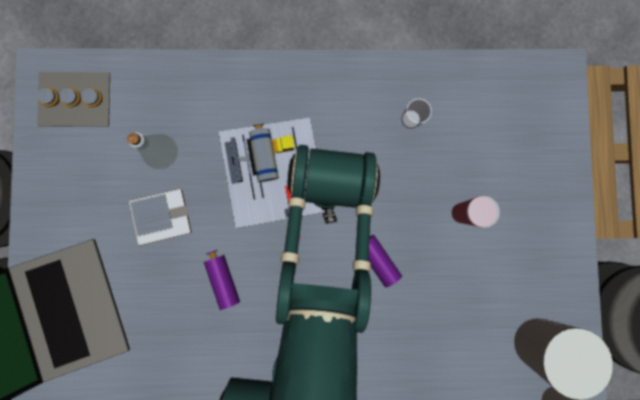

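The bolt is fully back: its tip is near deck x −93, about 58–60 mm drawn. The chock sits flat and the canister is square against the pad. The flask, scale, beaker and tumbler are where they started, and the arm is clear. Handing in.

```bash
python3 -c "
from h import *
print(job.finish_job())"
```

```text
the job is handed in; nothing more can be done
None
```

The canister is now held by the chock alone, pinched against the black pad, with the red bolt drawn fully back. I handed the job in at about 27 s of the 70 s; no verdict is reported.

**What I did**
- I set the chock flat on the deck at about x +24 mm, thin end towards the canister, then let it settle and regripped it.
- I pushed it up the slope until the canister met the pad, which showed as a clear stiffening, and stopped at about 10 N on the wrist.
- I let go of the chock, then gripped the bolt knob and drew it back to its end stop. The wrist force rose at knob x ≈ −150 mm.

**Last checks**
- **Bolt:** about 58–60 mm drawn. The camera put the tip at deck x −93 mm, about 2 mm short of what the full 60 mm gives; that is within calibration error and well past 54 mm.
- **Chock and canister:** in the pictures the chock stands flat and the canister lies square on the pad. Neither showed visible movement after I let go.
- **Other things:** flask, scale, beaker and tumbler look unmoved, and the arm is clear of everything.
- **Not measured:** the chock–canister and canister–pad forces themselves. I only had the wrist reading, which includes some deck friction, and the pictures.

**What went less well**
- For part of the approach the chock rode about 1 mm above the deck. I lowered it back onto the deck before the final push.
- The vertical force while gripping the knob read about 7 N, probably because the pads swing forward as they close. It did no harm.

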